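# Punch-mark a place board on a sliding carriage

## Robot

A 6-joint arm with a two-finger parallel gripper is mounted at the origin on the work surface. World frame = base frame: x ahead of the robot, y to its left, z up, the work surface at z = 0. Lengths are in m, angles in rad, forces in N, time in s.
With the tool pointing down it reaches from about 0.275 to 0.825 m from the base axis. Payload 4.9 kg.
Tool frame: the origin (TCP) lies on the centre line of the jaws, within the pads' length; the fingertips stand 17 mm ahead of it and the grasp point (between the pads) lies 2 mm behind it; z points along the fingers, y is the line along which they close (so a half turn about z gives the same grasp; the last joint's range is limited). The gripper opens to 85 mm and grips with 20 to 120 N. Pads are 22 mm wide; open, the fingers measure 114 mm over their backs; the gripper's body (76 mm by 85 mm) begins 54 mm behind the grasp point. The pads swing forward as they close: fully open they stand 13 mm farther back than shut.
Start: joints at [1.212, 0.326, -0.193, 1.052, 0, 1.437], TCP at [0.123, 0.536, 0.248] pointing down, gripper open.
Joint ranges: [-2.65, 2.65], [-0.97, 1.79], [-1.3, 1.35], [-1.93, 2.1], [-1.47, 1.37], [-3.14, 3.14]. Speed limits (rad/s): [2.57, 2.57, 3.14, 3.14, 3.14, 3.14].

## Interface

Orientations are given as a 3x3 rotation matrix whose columns are the frame's x, y, z axes.
In Python, from plant import bot gives the robot as it stands. The module is installed in compiled form; this text tells all that it offers.
- The arm moves only by the tool drive_tool, never from a script. Its argument "moves" is a list that holds one entry, the list of rows, each a list of 7 numbers: the shift along the tool's x, y, z in m, then the turn, a rotation vector about the tool's x, y, z in rad, then the opening, from 0 (shut) to 1 (fully open). A call has 1 to 10 rows; each row is the pose to reach, as a shift and turn from the pose commanded when the call began, along the tool's axes at that moment; what a row does not reach only later rows make up. A row lasts 1/8 s, in which the tool goes at most 62.5 mm and 10.7 degrees, less where a joint would pass 70% of its speed; a pose out of reach is approached as far as the arm can. A call with a gripper value outside its range is refused whole. The fingers move at their own pace and stop on an object; "grip_force" is the grip in N (left out, the last holds). Time passes only in rows, so rows that repeat a pose let the fingers close. It gives the time, the measured TCP pose, the force, the opening and the grip force at its end, in the units of the state.
- bot.sense(): the state, without advancing time (a new reading comes with each control period).
- bot.snapshot(name): name is "side" or "top" or "wrist"; returns the picture (480x640x3 uint8, red, green, blue); there is no depth.
- bot.get_calibration(name): a dict with "intrinsics" (3x3 intrinsics, pixels), "camera_from_world" (4x4, takes a point from world to camera coordinates); the wrist camera has in their place "tool_from_camera" (4x4, takes a point from camera to tool coordinates, whose origin is the TCP and whose axes are the flange's). Camera axes: x right, y down, z forward; pixel columns grow to the right and rows downward; lengths in m; the calibration is good to about 2 mm. A picture is of the moment at which its call begins: read the wrist's pose just before it. get_calibration takes no time and is no camera call.
- bot.hand_in(): hands the job in; it is judged then, once.
The state is a dict: "clock": time; "joint_pos": joint angles; "joint_velocities": joint speeds; "joint_efforts": joint torques, N m; "eef_pos": TCP position; "tcp_rot": TCP orientation; "contact_force": force on the tool from outside, world axes, zero at the start; "torque": the same for the moment, N m; "grip_width": finger opening in m; "finger_force": force on a finger pad.
Only numpy, scipy, OpenCV 4.12 (cv2) and the standard library are available. Lean on these libraries where they do the work, as an engineer would, in place of code of your own. Each camera call takes 0.05 s, during which the arm holds its last target. There are 200 camera calls.

## Task

Mark the round place board: press the red clamp flap down until it clicks and stays shut, then slide the carriage (it has an orange finger well to push in) until the gold dot is centred under the punch's pointer and press the black punch cap fully down for a moment; then do the same for the white dot. Leave the flap shut, the punch up and the white dot still under the pointer; never punch beside a dot, and do not disturb the glasses, bottles and other things standing around.

Things in the scene. Friction and masses are not known exactly. Their poses are not given: they have to be found in the camera images.
- stand: green marking stand, fixed; base 300 (x) x 340 (y) x 16 mm. Origin on the table below the pointer; its x axis points away from the robot (yaw within 0.25 rad). Column at +y (y 143 to 177 mm, 170 mm tall) with an arm 26 mm wide, 145 to 169 mm up, along y to 10 mm past the pointer axis; 22 mm nose below it down to 130 mm. All else is under 82 mm high, but the open flap and the punch
- pointer (a point): the fixed pointer axis: rest position of the punch's pointed brass tip, 84 mm above the table, on the stand's origin axis
- saddle (a joint): lower slide: carriage travel along the stand's x axis, m, -0.055 to 0.055; 0 = board centre under the pointer. Stiff: about 3 N to move, stays where it is left
- carriage (a joint): upper slide: carriage travel along the stand's y axis, m, -0.055 to 0.055; 0 = board centre under the pointer. About 3 N to move, stays where it is left
- well (a point): centre of the mouth of the orange finger well, a square open box on the front (-x) edge of the aluminium carriage; pushing its walls from inside moves the carriage. Inside 56 x 56 mm, walls 5 mm thick, square to the stand; rim (this point) 68 mm and inner floor 35 mm above the table. 135 mm to -x of the board's centre
- gold_dot (a point): centre of the gold dot (16 mm across), flush in the top of the round dark-wood place board (150 mm across, top 72 mm above the table), which lies on the carriage turned any way round; 35 mm from the board's centre
- white_dot (a point): centre of the white dot (16 mm across) on the same board, 36 mm from its centre, 63 mm from the gold dot
- flap (a joint): red clamp flap on the carriage's -y edge, rad: 0 = shut flat on the board's rim, 0.8 = sprung open. It springs up again unless pressed past its catch (click at about 0.2 rad, some 8 N at the pad), which then holds it at about 0
- flap_pad (a point): on the flap's upper face, 36 mm from its hinge. Flap 70 (stand x) x 60 x 5 mm; hinge along the stand's x axis, 76 mm above the table, 115 mm to -y of the board's centre; its free end (towards the board) rises as it opens. Shut, this point is 78 mm above the table, 79 mm to -y of the board's centre. The board's centre is 135 mm to +x of the well
- punch (a joint): punch stroke, m: 0 = up, 0.010 = fully down (tip on the board); springs back, about 4 N to start and 8 N at the bottom
- punch_top (a point): top centre of the punch's black push cap (40 mm across), 207 mm above the table when up, on the pointer axis
- wine_bottle: bystander: green wine bottle, 74 mm wide, 300 mm tall, upright, origin at the centre of its foot
- beer_bottle: bystander: brown bottle, 62 mm wide, 230 mm tall, upright, origin at the centre of its foot
- wine_glass: bystander: stemmed wine glass, 76 mm wide, 200 mm tall, upright, origin at the centre of its foot
- wine_glass2: bystander: second stemmed wine glass, 76 mm wide, 200 mm tall, upright, origin at the centre of its foot
- tumbler: bystander: clear tumbler, 72 mm wide, 90 mm tall, upright, origin at the centre of its foot
- pepper_mill: bystander: dark wooden pepper mill, 54 mm wide, 152 mm tall, upright, origin at the centre of its foot
- candle_cup: bystander: amber candle cup, 60 mm wide, 60 mm tall, upright, origin at the centre of its foot

How it is judged:
By the outcome, as a careful person would: the job done as asked, in the order asked, and still so for the second after the job is handed in, with the robot touching nothing.
It also fails if it takes over 72 s, if anything falls off the work surface, if the arm or the gripper's body presses on something with over 40 N, if the wrist force passes 120 N, or if a joint passes its speed limit or range.

## Working session

There is one attempt and no reset: what is moved stays moved. The work goes in short steps, Python scripts to look and compute and a tool call to move; the robot and the scene stay as the last step left them, time stands still between calls to the robot, and variables do not carry over. Pictures are saved under pics/ and viewed, at most 10 in all, crops included, and the job is handed in when it is done.

Besides the shell and the picture viewer there is one more tool, called after "Emit:" as name(argument=value, ...), one argument or row to a line, values as JSON. drive_tool: Moves the arm, as the interface text tells. Its arguments: {"type":"object","properties":{"moves":{"type":"array","items":{"type":"array","items":{"type":"array","items":{"type":"number"}}}},"grip_force":{"type":"number"}},"required":["moves"]}

```bash
mkdir -p pics
cat > h.py <<'E'
import numpy as np,cv2
from plant import bot
def snap(n,f):
    s=bot.sense(); im=bot.snapshot(n); cv2.imwrite(f'pics/{f}.png',im[:,:,::-1]); 
    np.savez(f'pics/{f}.npz',p=s['eef_pos'],R=s['tcp_rot']); return im
def cam(n,f=None):
    c=bot.get_calibration(n); K=np.array(c['intrinsics'])
    if n!='wrist': return K,np.array(c['camera_from_world'])
    d=np.load(f'pics/{f}.npz'); T=np.eye(4); T[:3,:3]=d['R']; T[:3,3]=d['p']
    return K,np.linalg.inv(T@np.array(c['tool_from_camera']))
def ray(K,C,uv,z):
    W=np.linalg.inv(C); d=W[:3,:3]@np.linalg.inv(K)@[uv[0],uv[1],1]; o=W[:3,3]
    return o+d*(z-o[2])/d[2]
def proj(K,C,P):
    q=K@(C@np.append(P,1))[:3]; return q[:2]/q[2]
E
python3 - <<'E'
from h import *
a=snap('top','top0');b=snap('side','side0');snap('wrist','w0')
s=bot.sense();print({k:np.round(v,3) for k,v in s.items()})
for n in('top','side'):
    K,C=cam(n);W=np.linalg.inv(C);print(n,K[0],W[:3,3].round(3),W[:3,2].round(3))
print(np.array(bot.get_calibration('wrist')['tool_from_camera']).round(3))
E
```

```text
{'clock': np.float64(0.15), 'joint_pos': array([ 1.212,  0.327, -0.193,  1.052,  0.   ,  1.437]), 'joint_velocities': array([ 0.001, -0.002,  0.004, -0.002,  0.001, -0.   ]), 'joint_efforts': array([ 1.0000e-03, -4.4371e+01,  2.6266e+01,  1.0000e-02, -0.0000e+00,
        0.0000e+00]), 'eef_pos': array([0.122, 0.536, 0.248]), 'tcp_rot': array([[-0.975,  0.223, -0.   ],
       [ 0.223,  0.975, -0.001],
       [ 0.   , -0.001, -1.   ]]), 'contact_force': array([ 0.342, -0.646, -1.001]), 'torque': array([0.012, 0.042, 0.049]), 'finger_force': np.float64(0.0), 'grip_width': np.float64(0.085)}
top [440.77483312   0.         327.24774589] [ 0.434 -0.028  1.191] [ 0.097  0.012 -0.995]
side [466.76392886   0.         323.22119529] [ 0.412 -0.983  0.931] [ 0.114  0.758 -0.642]
[[ 0.    -0.961 -0.278  0.07 ]
 [ 1.     0.     0.001  0.001]
 [-0.001 -0.278  0.961 -0.124]
 [ 0.     0.     0.     1.   ]]
```

View pics/top0.png

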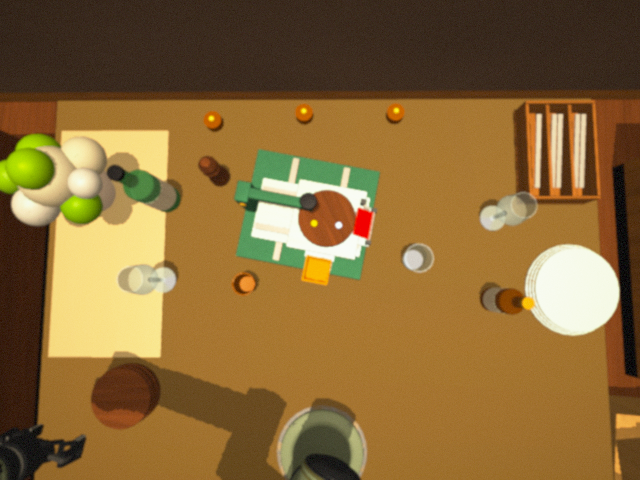

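View pics/side0.png

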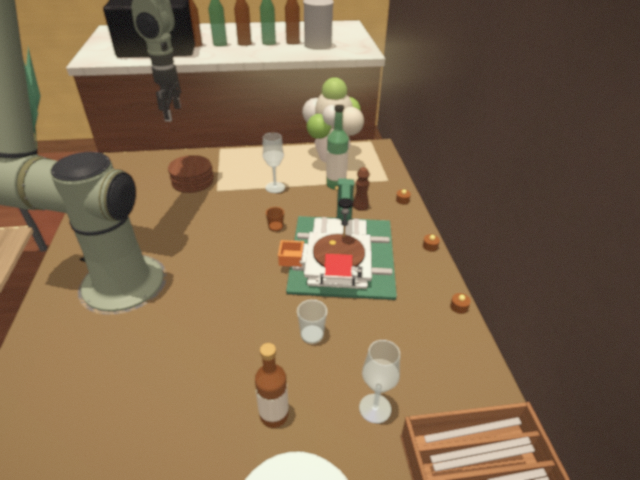

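Top view: the stand is near (310,213), black cap (308,201), gold dot (314,223), white dot (338,225), flap (363,222), well (316,270). The tumbler at (418,257) and candle cup at (245,283) stand near. The side view agrees.

```bash
cat > m.py <<'E'
from h import *
K,C=cam('top');im=cv2.imread('pics/top0.png');hsv=cv2.cvtColor(im,cv2.COLOR_BGR2HSV)
def comp(m,box):
    x0,y0,x1,y1=box;z=np.zeros_like(m);z[y0:y1,x0:x1]=m[y0:y1,x0:x1]
    n,l,st,c=cv2.connectedComponentsWithStats(z);i=1+np.argmax(st[1:,4]);return c[i],st[i],(l==i).astype(np.uint8)
g=cv2.inRange(hsv,(60,60,30),(95,255,255));c,st,mk=comp(g,(225,140,390,290))
h=cv2.convexHull(np.argwhere(mk)[:,::-1].astype(np.int32));ap=cv2.approxPolyDP(h,5,True)[:,0]
for p in ap:print('green',p,ray(K,C,p,.016).round(4))
for nm,lo,hi,box,z in [('cap',(0,0,0),(179,255,45),(295,190,320,212),.207),('gold',(20,150,150),(35,255,255),(305,210,325,232),.072),('white',(0,0,150),(179,90,255),(331,218,345,232),.072),('flap',(0,200,120),(6,255,255),(345,200,385,245),.09),('well',(10,180,120),(22,255,255),(300,250,335,290),.06)]:
    c,st,mk=comp(cv2.inRange(hsv,lo,hi),box);print(nm,c.round(1),st,ray(K,C,c,z).round(4))
for nm,p,z in[('tumblerfoot',(413,260),0),('tumtop',(419,257),.09),('candle',(245,283),.03),('mill',(208,165),.152),('wbot',(116,173),.3),('glass',(166,279),0),('wbotfoot',(167,196),0)]:print(nm,ray(K,C,p,z).round(3))
K,C=cam('side')
im=cv2.imread('pics/side0.png');hsv=cv2.cvtColor(im,cv2.COLOR_BGR2HSV)
c,st,mk=comp(cv2.inRange(hsv,(0,0,0),(179,255,45)),(335,192,358,222));print('sidecap',c,st,ray(K,C,c,.2).round(4))
E
python3 m.py
python3 -c "
import cv2;a=cv2.imread('pics/top0.png')[140:295,225:440];cv2.imwrite('pics/c.png',cv2.resize(a,None,fx=3.6,fy=3.6,interpolation=2))"
```

```text
green [290 156] [0.781  0.0883 0.016 ]
green [301 207] [0.6399 0.0573 0.016 ]
green [273 261] [0.494  0.1312 0.016 ]
green [237 254] [0.5127 0.228  0.016 ]
green [239 182] [0.709  0.2266 0.016 ]
green [259 151] [0.7952 0.1734 0.016 ]
cap [310.5 209. ] [310 209   2   1   2] [0.6019 0.022  0.207 ]
gold [313.7 222.8] [310 219   8   8  51] [0.5891 0.0205 0.072 ]
white [338.3 224.7] [335 221   8   8  52] [ 0.5841 -0.0425  0.072 ]
flap [362.3 222.9] [353 209  19  29 381] [ 0.5862 -0.1027  0.09  ]
well [315.3 273. ] [300 256  34  34 775] [0.461  0.0165 0.06  ]
tumblerfoot [ 0.498 -0.245  0.   ]
tumtop [ 0.5   -0.243  0.09 ]
candle [0.435 0.202 0.03 ]
mill [0.719 0.273 0.152]
wbot [0.662 0.421 0.3  ]
glass [0.446 0.423 0.   ]
wbotfoot [0.674 0.428 0.   ]
sidecap [344.67741935 205.19354839] [339 202  13   6  31] [0.6193 0.0193 0.2   ]
```

View pics/c.png

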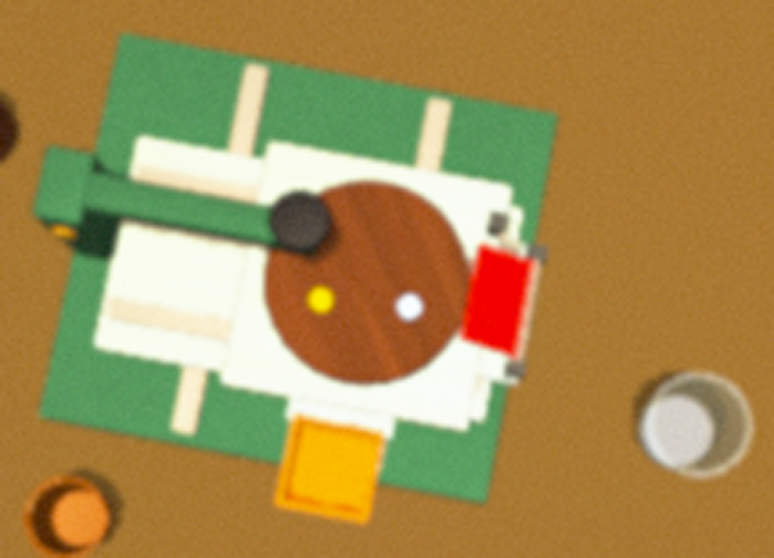

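The crop shows the base corners at (122,35), (557,115), (487,502) and (40,417), cap centre (301,220), board centre (368,282), and well mouth centre about (331,469).

```bash
cat > m2.py <<'E'
from h import *
K,C=cam('top')
f=lambda u,v,z:ray(K,C,(225+u/3.6-.36,140+v/3.6-.36),z)
P=[f(*c,.016) for c in[(122,35),(557,115),(487,502),(40,417)]]
print(np.round(P,4),np.mean(P,0).round(4))
for a,b,o in[(0,1,np.pi/2),(3,2,np.pi/2),(3,0,0),(2,1,0)]:
    d=P[b]-P[a];print('edge',np.linalg.norm(d).round(3),(np.arctan2(d[1],d[0])+o).round(3))
cap=f(301,220,.207);bc=f(368,282,.072);wl=f(331,467,.068)
g=f(321,300,.072);w=f(409,307,.072);fl=f(498,300,.1)
print('cap',cap,'bc',bc,'well',wl,'g',g,'w',w)
d=bc-wl;print('well->bc',np.linalg.norm(d[:2]),np.arctan2(d[1],d[0]))
print(np.linalg.norm(g-bc),np.linalg.norm(w-bc),np.linalg.norm(g-w))
E
python3 m2.py
```

```text
[[ 0.7998  0.1748  0.016 ]
 [ 0.737  -0.1551  0.016 ]
 [ 0.446  -0.1004  0.016 ]
 [ 0.5088  0.2313  0.016 ]] [0.6229 0.0376 0.016 ]
edge 0.336 -0.188
edge 0.338 -0.187
edge 0.296 -0.192
edge 0.296 -0.186
cap [0.62076727 0.02717376 0.207     ] bc [ 0.60150731 -0.01328173  0.072     ] well [0.47007354 0.0128302  0.068     ] g [0.58860857 0.02016134 0.072     ] w [ 0.58352876 -0.04244547  0.072     ]
well->bc 0.13400249005624215 -0.19611625041202163
0.03584432956802704 0.034260062063051995 0.06281254966886453
```

```bash
cat >> h.py <<'E'
yaw=-.189; P0=np.array([.6208,.0272]); X=np.array([np.cos(yaw),np.sin(yaw)]); Y=np.array([-X[1],X[0]])
def st2w(x,y): return P0+x*X+y*Y
def w2st(p): d=np.asarray(p)[:2]-P0; return np.array([d@X,d@Y])
def shift(*targets):
    from scipy.spatial.transform import Rotation as Ro
    s=bot.sense();R=np.array(s['tcp_rot']);p=np.array(s['eef_pos'])
    Rt=np.column_stack([[-X[0],-X[1],0],[Y[0],Y[1],0],[0,0,-1]])
    print('p',p.round(4),'st',w2st(p).round(4),'F',np.round(s['contact_force'],1),'turn',Ro.from_matrix(R.T@Rt).as_rotvec().round(4),'t',s['clock'])
    for t in targets: print(np.round(t,4),'->',(R.T@(np.array(t)-p)).round(4))
E
python3 -c "
from h import *
bc=np.array([.6015,-.0133]);f=bc-.082*Y;print(w2st(bc),f)
shift([*f,.26])"
```

```text
[-0.01134731 -0.04340482] [ 0.5860941  -0.09383979]
p [0.1224 0.5358 0.2477] st [-0.585   0.4059] F [ 0.3 -0.6 -1. ] turn [-0.0013 -0.0002 -0.0358] t 0.15
[ 0.5861 -0.0938  0.26  ] -> [-0.5923 -0.5104 -0.0118]
```

Emit:
drive_tool(
  moves=[
    [[-0.592, -0.51, -0.012, 0, 0, -0.036, 0], [-0.592, -0.51, -0.012, 0, 0, -0.036, 0], [-0.592, -0.51, -0.012, 0, 0, -0.036, 0], [-0.592, -0.51, -0.012, 0, 0, -0.036, 0], [-0.592, -0.51, -0.012, 0, 0, -0.036, 0], [-0.592, -0.51, -0.012, 0, 0, -0.036, 0], [-0.592, -0.51, -0.012, 0, 0, -0.036, 0], [-0.592, -0.51, -0.012, 0, 0, -0.036, 0], [-0.592, -0.51, -0.012, 0, 0, -0.036, 0], [-0.592, -0.51, -0.012, 0, 0, -0.036, 0]],
  ],
)

```text
clock: 1.4
eef_pos: [0.4941, 0.0311, 0.2579]
tcp_rot: [[-0.982, 0.188, 0.0], [0.188, 0.982, 0.0], [-0.0, 0.0, -1.0]]
contact_force: [1.6, 0.4, -0.4]
grip_width: -0.0
finger_force: 0.0
```

```bash
python3 -c "
from h import *
shift([.5861,-.0938,.26],[.5861,-.0938,.15])"
```

```text
p [0.4941 0.0311 0.2579] st [-0.1252 -0.02  ] F [ 1.6  0.4 -0.4] turn [ 0.0004  0.0001 -0.0002] t 1.4
[ 0.5861 -0.0938  0.26  ] -> [-0.1139 -0.1054 -0.0022]
[ 0.5861 -0.0938  0.15  ] -> [-0.1139 -0.1054  0.1078]
```

Emit:
drive_tool(
  moves=[
    [[-0.114, -0.105, 0, 0, 0, 0, 0], [-0.114, -0.105, 0, 0, 0, 0, 0], [-0.114, -0.105, 0, 0, 0, 0, 0], [-0.114, -0.105, 0.05, 0, 0, 0, 0], [-0.114, -0.105, 0.1, 0, 0, 0, 0], [-0.114, -0.105, 0.1, 0, 0, 0, 0]],
  ],
)

```text
clock: 2.15
eef_pos: [0.582, -0.0907, 0.1539]
tcp_rot: [[-0.982, 0.188, -0.009], [0.188, 0.982, 0.003], [0.009, 0.001, -1.0]]
contact_force: [-0.8, -0.4, -0.1]
grip_width: 0.0001
finger_force: 0.0
```

```bash
python3 -c "
from h import *
snap('wrist','w1')
shift([.5861,-.0938,.092])"
```

```text
p [ 0.5841 -0.0911  0.1568] st [-0.0138 -0.1231] F [1.1 0.5 0.4] turn [ 0.0004 -0.0042  0.0002] t 2.2
[ 0.5861 -0.0938  0.092 ] -> [-0.0027 -0.0023  0.0648]
```

View pics/w1.png

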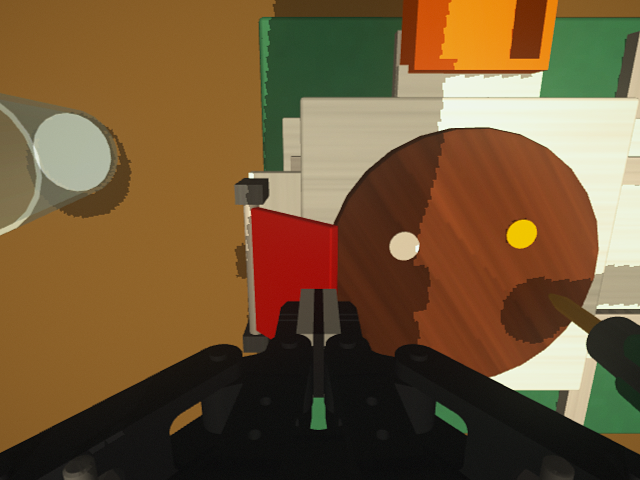

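The wrist view shows the fingers above the red flap's free end, with the pointer tip at (551,295), gold at (522,234) and white at (404,246). I'll press the flap.

Emit:
drive_tool(
  moves=[
    [[-0.003, -0.006, 0.02, 0, 0, 0, 0], [-0.003, -0.006, 0.035, 0, 0, 0, 0], [-0.003, -0.006, 0.048, 0, 0, 0, 0], [-0.003, -0.006, 0.056, 0, 0, 0, 0], [-0.003, -0.006, 0.06, 0, 0, 0, 0]],
  ],
)

```text
clock: 2.82
eef_pos: [0.5876, -0.0976, 0.098]
tcp_rot: [[-0.982, 0.187, 0.001], [0.187, 0.982, 0.0], [-0.001, 0.0, -1.0]]
contact_force: [-0.2, -0.2, 0.7]
grip_width: 0.0003
finger_force: 0.3
```

```bash
python3 -c "
from h import *
shift([.5861,-.0938,.092])"
```

```text
p [ 0.5876 -0.0976  0.098 ] st [-0.0091 -0.1288] F [-0.2 -0.2  0.7] turn [0.0003 0.0006 0.0007] t 2.825
[ 0.5861 -0.0938  0.092 ] -> [0.0022 0.0035 0.006 ]
```

Emit:
drive_tool(
  moves=[
    [[0, 0.002, 0.003, 0, 0, 0, 0], [0, 0.002, 0.005, 0, 0, 0, 0], [0, 0.002, 0.005, 0, 0, 0, 0]],
  ],
)

```text
clock: 3.2
eef_pos: [0.5892, -0.0967, 0.0952]
tcp_rot: [[-0.982, 0.188, 0.003], [0.188, 0.982, -0.002], [-0.004, -0.002, -1.0]]
contact_force: [-1.4, -0.7, 12.8]
grip_width: 0.0004
finger_force: 6.2
```

Emit:
drive_tool(
  moves=[
    [[0, 0, -0.05, 0, 0, 0, 0], [0, 0, -0.1, 0, 0, 0, 0], [0, 0, -0.1, 0, 0, 0, 0]],
  ],
)

```text
clock: 3.58
eef_pos: [0.5904, -0.0967, 0.1974]
tcp_rot: [[-0.982, 0.188, 0.008], [0.188, 0.982, -0.003], [-0.008, -0.001, -1.0]]
contact_force: [-0.2, -0.0, 0.1]
grip_width: 0.0
finger_force: 0.0
```

```bash
python3 -c "
from h import *
snap('wrist','w2')
a=bot.sense()
shift([*st2w(-.0113-.135,-.0434),.2],[*st2w(-.0113-.135,-.0434),.062])"
```

```text
p [ 0.5889 -0.0963  0.1949] st [-0.0081 -0.1273] F [ 0.2 -0.3 -0. ] turn [-0.0006  0.0041  0.0003] t 3.625
[0.469  0.0121 0.2   ] -> [ 0.1382  0.0839 -0.0057]
[0.469  0.0121 0.062 ] -> [0.1387 0.084  0.1323]
```

View pics/w2.png

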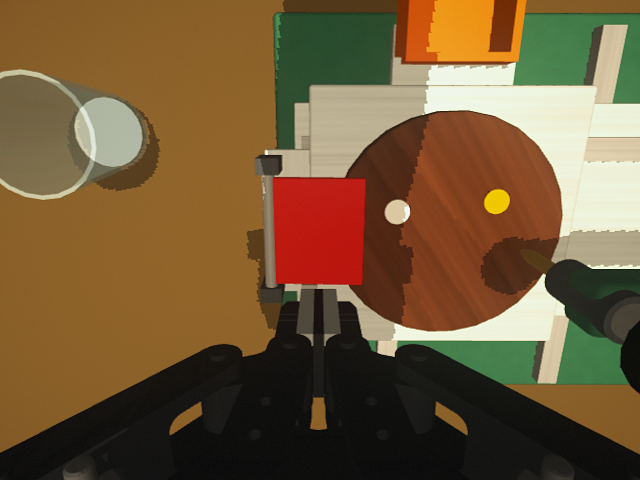

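The flap is shut flat. In this view the tip is at (523,251), gold (497,201), white (397,212).

```bash
cat >> h.py <<'E'
def dots(f,tip=None,show=True):
    im=cv2.imread(f'pics/{f}.png');hsv=cv2.cvtColor(im,cv2.COLOR_BGR2HSV);K,C=cam('wrist',f)
    out={}
    for nm,lo,hi in[('gold',(22,180,120),(35,255,255)),('white',(0,0,140),(179,75,255))]:
        n,l,s,c=cv2.connectedComponentsWithStats(cv2.inRange(hsv,lo,hi))
        for i in range(1,n):
            w,h,a=s[i,2:]
            if 250<a<2500 and .75<w/h<1.33 and a>.65*w*h: 
                p=ray(K,C,c[i],.072); print(nm,c[i].round(1),a,p.round(4),'st',w2st(p).round(4))
    if tip is not None:
        p=ray(K,C,tip,.084);print('tip',p.round(4),'st',w2st(p).round(4))
E
python3 -c "
from h import *
dots('w1',(551,295));dots('w2',(523,251))"
```

```text
gold [521.4 233.6] 664 [0.5897 0.0205 0.072 ] st [-0.0293 -0.0124]
white [403.9 245.6] 636 [ 0.5845 -0.0424  0.072 ] st [-0.0225 -0.0751]
tip [0.6222 0.0285 0.084 ] st [0.0011 0.0015]
gold [496.4 201.2] 489 [0.5912 0.0195 0.072 ] st [-0.0276 -0.0131]
white [397.3 211.5] 463 [ 0.5861 -0.0431  0.072 ] st [-0.0209 -0.0755]
tip [0.6228 0.029  0.084 ] st [0.0016 0.0022]
```

Emit:
drive_tool(
  moves=[
    [[0.06, 0.036, 0, 0, 0, 0, 0], [0.1, 0.061, 0, 0, 0, 0, 0], [0.138, 0.084, 0, 0, 0, 0, 0], [0.138, 0.084, 0.03, 0, 0, 0, 0], [0.138, 0.084, 0.08, 0, 0, 0, 0], [0.138, 0.084, 0.11, 0, 0, 0, 0], [0.138, 0.084, 0.132, 0, 0, 0, 0], [0.138, 0.084, 0.132, 0, 0, 0, 0]],
  ],
)

```text
clock: 4.62
eef_pos: [0.465, 0.0128, 0.0584]
tcp_rot: [[-0.982, 0.188, -0.006], [0.188, 0.982, 0.001], [0.006, -0.0, -1.0]]
contact_force: [-0.3, -0.3, 0.1]
grip_width: -0.0001
finger_force: 0.0
```

```bash
python3 -c "
from h import *
shift([.469,.0121,.062])
snap('wrist','w3');dots('w3')"
```

```text
p [0.465  0.0128 0.0584] st [-0.1503 -0.0434] F [-0.3 -0.3  0.1] turn [-0.0005 -0.0062  0.0002] t 4.625
[0.469  0.0121 0.062 ] -> [-0.004   0.0001 -0.0036]
```

View pics/w3.png

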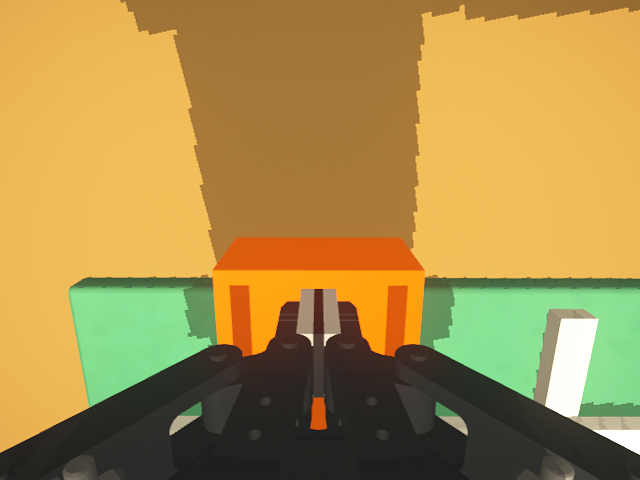

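The fingers are in the well, centred in y. I'll push +x, then +y.

Emit:
drive_tool(
  moves=[
    [[-0.015, 0, -0.003, 0, 0, 0, 0], [-0.025, 0, -0.003, 0, 0, 0, 0], [-0.035, 0, -0.003, 0, 0, 0, 0], [-0.045, 0, -0.003, 0, 0, 0, 0], [-0.049, 0, -0.003, 0, 0, 0, 0], [-0.049, 0.01, -0.003, 0, 0, 0, 0], [-0.049, 0.018, -0.003, 0, 0, 0, 0], [-0.049, 0.026, -0.003, 0, 0, 0, 0], [-0.049, 0.026, -0.003, 0, 0, 0, 0]],
  ],
)

```text
clock: 5.8
eef_pos: [0.521, 0.0299, 0.0639]
tcp_rot: [[-0.982, 0.186, 0.0], [0.186, 0.982, 0.001], [0.0, 0.001, -1.0]]
contact_force: [0.2, 0.7, -0.4]
grip_width: 0.0
finger_force: 0.0
```

```bash
cat >> h.py <<'E'
def topdots(f):
    im=cv2.imread(f'pics/{f}.png');hsv=cv2.cvtColor(im,cv2.COLOR_BGR2HSV);K,C=cam('top')
    for nm,lo,hi in[('gold',(22,150,120),(35,255,255)),('white',(0,0,130),(179,90,255))]:
        n,l,s,c=cv2.connectedComponentsWithStats(cv2.inRange(hsv,lo,hi))
        for i in range(1,n):
            if 10<s[i,4]<90 and 290<c[i][0]<350 and 185<c[i][1]<240: 
                p=ray(K,C,c[i],.072); print('top',nm,c[i].round(1),s[i,2:],'st',w2st(p).round(4))
E
python3 -c "
from h import *
shift();topdots('top0')
snap('top','t3');topdots('t3')"
```

```text
p [0.521  0.0299 0.0639] st [-0.0986 -0.0161] F [ 0.2  0.7 -0.4] turn [ 0.0012 -0.0001  0.0016] t 5.8
top gold [313.8 222.9] [ 7  7 42] st [-0.0302 -0.0129]
top white [338.3 224.7] [ 8  8 52] st [-0.023  -0.0754]
top white [335.7 211.8] [ 8  9 53] st [ 0.0086 -0.0627]
```

Emit:
drive_tool(
  moves=[
    [[0.003, -0.003, -0.04, 0, 0, 0, 0], [0.003, -0.003, -0.09, 0, 0, 0, 0], [-0.03, -0.04, -0.11, 0, 0, 0, 0], [-0.07, -0.08, -0.11, 0, 0, 0, 0], [-0.085, -0.095, -0.11, 0, 0, 0, 0], [-0.085, -0.095, -0.11, 0, 0, 0, 0], [-0.085, -0.095, -0.11, 0, 0, 0, 0]],
  ],
)

```text
clock: 6.72
eef_pos: [0.5856, -0.0797, 0.1735]
tcp_rot: [[-0.982, 0.187, -0.001], [0.187, 0.982, 0.001], [0.002, 0.001, -1.0]]
contact_force: [-0.2, 0.8, -0.1]
grip_width: 0.0002
finger_force: 0.0
```

```bash
python3 -c "
from h import *
shift();snap('wrist','w4');dots('w4')
snap('top','t4');topdots('t4')
a=cv2.imread('pics/w4.png')[120:360,360:640];cv2.imwrite('pics/c4.png',cv2.resize(a,None,fx=2.5,fy=2.5,interpolation=2))"
```

```text
p [ 0.5856 -0.0797  0.1735] st [-0.0145 -0.1116] F [-0.2  0.8 -0.1] turn [ 0.0008 -0.0017  0.0006] t 6.725
white [396.5 282.3] 478 [ 0.6178 -0.0357  0.072 ] st [ 0.0089 -0.0623]
```

View pics/c4.png

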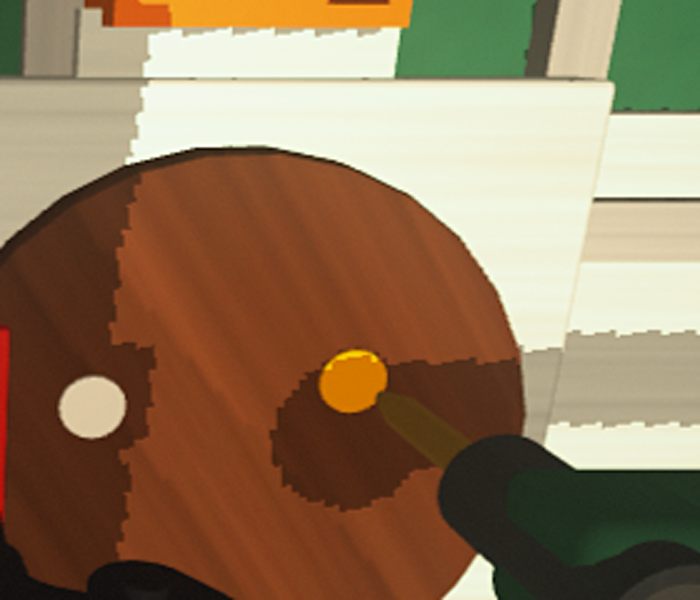

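The crop shows the tip at about (378,391) in the crop and the gold centre at (353,381); full frame (511,276.4) and (501.1,272.2).

```bash
sed -i "s/(22,180,120)/(16,210,120)/" h.py; python3 -c "
from h import *
dots('w4',(511,276.4))
K,C=cam('wrist','w4');p=ray(K,C,(501.1,272.2),.072);print(w2st(p))"
```

```text
gold [500.7 271.8] 528 [0.6228 0.0271 0.072 ] st [0.002  0.0002]
white [396.5 282.3] 478 [ 0.6178 -0.0357  0.072 ] st [ 0.0089 -0.0623]
tip [0.6212 0.0278 0.084 ] st [0.0003 0.0006]
[0.00227488 0.00051694]
```

```bash
python3 -c "
from h import *
shift([*st2w(-.115,-.026),.1735],[*st2w(-.115,-.026),.062],[*st2w(-.133,-.026),.062],[*st2w(-.128,-.0147),.062])"
```

```text
p [ 0.5858 -0.0794  0.1737] st [-0.0144 -0.1113] F [-0.6  0.8  0.2] turn [ 0.0005 -0.001   0.0014] t 6.825
[0.503  0.0233 0.1735] -> [0.1005 0.0854 0.0004]
[0.503  0.0233 0.062 ] -> [0.1004 0.0853 0.1119]
[0.4853 0.0267 0.062 ] -> [0.1184 0.0854 0.1119]
[0.4923 0.0368 0.062 ] -> [0.1134 0.0967 0.1119]
```

Emit:
drive_tool(
  moves=[
    [[0.05, 0.042, 0, 0, 0, 0, 0], [0.1, 0.085, 0, 0, 0, 0, 0], [0.1, 0.085, 0, 0, 0, 0, 0], [0.1, 0.085, 0.04, 0, 0, 0, 0], [0.1, 0.085, 0.09, 0, 0, 0, 0], [0.1, 0.085, 0.112, 0, 0, 0, 0], [0.1, 0.085, 0.112, 0, 0, 0, 0]],
  ],
)

```text
clock: 7.7
eef_pos: [0.503, 0.022, 0.0605]
tcp_rot: [[-0.982, 0.187, -0.003], [0.187, 0.982, 0.0], [0.003, -0.0, -1.0]]
contact_force: [0.4, 0.3, 0.8]
grip_width: 0.0
finger_force: 0.0
```

Emit:
drive_tool(
  moves=[
    [[0.01, 0, 0, 0, 0, 0, 0], [0.014, 0, 0, 0, 0, 0, 0], [0.017, 0, 0, 0, 0, 0, 0], [0.018, 0, 0, 0, 0, 0, 0], [0.018, 0, 0, 0, 0, 0, 0], [0.01, 0.006, 0, 0, 0, 0, 0], [0.01, 0.01, 0, 0, 0, 0, 0], [0.01, 0.0115, 0, 0, 0, 0, 0], [0.01, 0.0115, 0, 0, 0, 0, 0]],
  ],
)

```text
clock: 8.82
eef_pos: [0.4967, 0.0349, 0.0618]
tcp_rot: [[-0.982, 0.187, -0.0], [0.187, 0.982, -0.0], [0.0, -0.0, -1.0]]
contact_force: [-0.0, -0.0, 0.1]
grip_width: 0.0
finger_force: 0.3
```

```bash
python3 -c "
from h import *
shift([*st2w(-.115,-.026),.1735]);snap('top','t5');topdots('t3');topdots('t4');topdots('t5')"
```

```text
p [0.4967 0.0349 0.0618] st [-0.1234 -0.0157] F [-0.  -0.   0.1] turn [-0.0003 -0.      0.0004] t 8.825
[0.503  0.0233 0.1735] -> [-0.0084 -0.0103 -0.1117]
top white [335.7 211.8] [ 8  9 53] st [ 0.0086 -0.0627]
top white [335.7 211.9] [ 8  9 52] st [ 0.0084 -0.0627]
```

Emit:
drive_tool(
  moves=[
    [[0.006, -0.004, 0, 0, 0, 0, 0], [0.01, -0.004, 0, 0, 0, 0, 0], [0.012, -0.004, 0, 0, 0, 0, 0], [0.012, -0.004, 0, 0, 0, 0, 0], [0.006, 0, 0, 0, 0, 0, 0], [0.006, 0.002, 0, 0, 0, 0, 0], [0.006, 0.003, 0, 0, 0, 0, 0], [0.006, 0.003, 0, 0, 0, 0, 0]],
  ],
)

```text
clock: 9.88
eef_pos: [0.4915, 0.039, 0.0619]
tcp_rot: [[-0.982, 0.188, 0.0], [0.188, 0.982, -0.0], [-0.0, -0.0, -1.0]]
contact_force: [0.9, -2.6, -0.1]
grip_width: 0.0001
finger_force: 1.0
```

```bash
python3 -c "
from h import *
shift();snap('top','t6');topdots('t6')"
```

```text
p [0.4915 0.039  0.0619] st [-0.1292 -0.0127] F [ 0.9 -2.6 -0.1] turn [-0.0001  0.0003  0.0003] t 9.875
top gold [308.6 212.4] [ 5  5 17] st [-0.0059  0.0053]
top white [334.3 213.3] [ 8  8 52] st [ 0.0041 -0.0598]
```

Emit:
drive_tool(
  moves=[
    [[-0.015, -0.012, 0, 0, 0, 0, 0], [-0.023, -0.012, 0, 0, 0, 0, 0], [-0.026, -0.012, 0, 0, 0, 0, 0], [-0.028, -0.012, 0, 0, 0, 0, 0], [-0.029, -0.012, 0, 0, 0, 0, 0], [-0.029, -0.012, 0, 0, 0, 0, 0]],
  ],
)

```text
clock: 10.68
eef_pos: [0.5167, 0.022, 0.0617]
tcp_rot: [[-0.982, 0.187, -0.001], [0.187, 0.982, 0.0], [0.001, -0.0, -1.0]]
contact_force: [-1.9, 0.5, 0.8]
grip_width: -0.0002
finger_force: 0.9
```

Emit:
drive_tool(
  moves=[
    [[0.01, -0.01, 0, 0, 0, 0, 0], [0.01, -0.016, 0, 0, 0, 0, 0], [0.01, -0.018, 0, 0, 0, 0, 0], [0.01, -0.0195, 0, 0, 0, 0, 0], [0.01, -0.02, 0, 0, 0, 0, 0], [0.01, -0.02, 0, 0, 0, 0, 0]],
  ],
)

```text
clock: 11.42
eef_pos: [0.504, 0.0041, 0.0618]
tcp_rot: [[-0.982, 0.188, -0.0], [0.188, 0.982, 0.0], [0.0, 0.0, -1.0]]
contact_force: [-2.4, 2.6, 0.1]
grip_width: 0.0001
finger_force: 1.1
```

```bash
python3 -c "
from h import *
shift();snap('top','t7');topdots('t7')"
```

```text
p [0.504  0.0041 0.0618] st [-0.1104 -0.0446] F [-2.4  2.6  0.1] turn [ 0.0001 -0.0001  0.0004] t 11.425
top gold [310.8 213.5] [ 6  4 17] st [-0.0076 -0.0007]
top white [335.6 213.5] [ 8  8 53] st [ 0.0041 -0.0632]
```

Emit:
drive_tool(
  moves=[
    [[0, 0.012, 0, 0, 0, 0, 0], [-0.008, 0.012, 0, 0, 0, 0, 0], [-0.01, 0.012, 0, 0, 0, 0, 0], [-0.0115, 0.012, 0, 0, 0, 0, 0], [-0.0125, 0.012, 0, 0, 0, 0, 0], [-0.0125, 0.012, 0, 0, 0, 0, 0]],
  ],
)

```text
clock: 12.22
eef_pos: [0.5183, 0.0135, 0.0617]
tcp_rot: [[-0.982, 0.188, -0.0], [0.188, 0.982, 0.0], [0.0, 0.0, -1.0]]
contact_force: [-1.3, 1.6, 0.1]
grip_width: -0.0003
finger_force: 1.0
```

Emit:
drive_tool(
  moves=[
    [[0.01, 0.008, 0, 0, 0, 0, 0], [0.01, 0.014, 0, 0, 0, 0, 0], [0.01, 0.017, 0, 0, 0, 0, 0], [0.01, 0.0185, 0, 0, 0, 0, 0], [0.01, 0.0185, 0, 0, 0, 0, 0]],
  ],
)

```text
clock: 12.85
eef_pos: [0.5123, 0.0333, 0.062]
tcp_rot: [[-0.982, 0.188, 0.0], [0.188, 0.982, -0.0], [-0.0, -0.0, -1.0]]
contact_force: [-0.4, -1.2, 1.0]
grip_width: 0.0001
finger_force: 0.8
```

```bash
python3 -c "
from h import *
shift();snap('top','t8');topdots('t8')"
```

```text
p [0.5123 0.0333 0.062 ] st [-0.1077 -0.0144] F [-0.4 -1.2  1. ] turn [-0.0004  0.0004  0.0002] t 12.85
top white [335.1 212.3] [ 8  8 50] st [ 0.007  -0.0615]
```

Emit:
drive_tool(
  moves=[
    [[0, -0.01, -0.02, 0, 0, 0, 0], [0, -0.01, -0.07, 0, 0, 0, 0], [0, -0.02, -0.112, 0, 0, 0, 0], [-0.05, -0.07, -0.112, 0, 0, 0, 0], [-0.093, -0.097, -0.112, 0, 0, 0, 0], [-0.093, -0.097, -0.112, 0, 0, 0, 0], [-0.093, -0.097, -0.112, 0, 0, 0, 0]],
  ],
)

```text
clock: 13.78
eef_pos: [0.5846, -0.079, 0.1732]
tcp_rot: [[-0.982, 0.188, -0.001], [0.188, 0.982, 0.001], [0.002, 0.001, -1.0]]
contact_force: [-0.5, 0.4, -1.4]
grip_width: 0.0002
finger_force: 0.0
```

```bash
python3 -c "
from h import *
shift([*st2w(.001,-.08),.245],[*st2w(.001,.001),.245],[*st2w(.001,.001),.212]);snap('wrist','w5');dots('w5')
K,C=cam('wrist','w4');t=ray(K,C,(511,276.4),.084);print('tip px',proj(*cam('wrist','w5'),t))"
```

```text
p [ 0.5846 -0.079   0.1732] st [-0.0156 -0.1111] F [-0.5  0.4 -1.4] turn [ 0.0009 -0.0016 -0.0003] t 13.775
[ 0.6068 -0.0516  0.245 ] -> [-0.0164  0.0311 -0.0718]
[0.622 0.028 0.245] -> [-0.0164  0.1121 -0.0717]
[0.622 0.028 0.212] -> [-0.0165  0.1121 -0.0387]
gold [502.2 271.9] 526 [0.6221 0.0286 0.072 ] st [0.001  0.0016]
white [398.  282.6] 479 [ 0.6172 -0.0342  0.072 ] st [ 0.008  -0.0609]
tip px [510.02141292 278.13606263]
```

Emit:
drive_tool(
  moves=[
    [[-0.016, 0, -0.06, 0, 0, 0, 0], [-0.016, 0.03, -0.072, 0, 0, 0, 0], [-0.016, 0.085, -0.072, 0, 0, 0, 0], [-0.016, 0.112, -0.072, 0, 0, 0, 0], [-0.016, 0.112, -0.072, 0, 0, 0, 0], [-0.016, 0.112, -0.055, 0, 0, 0, 0], [-0.016, 0.112, -0.046, 0, 0, 0, 0], [-0.016, 0.112, -0.042, 0, 0, 0, 0], [-0.016, 0.112, -0.039, 0, 0, 0, 0], [-0.016, 0.112, -0.039, 0, 0, 0, 0]],
  ],
)

```text
clock: 15.08
eef_pos: [0.6212, 0.0278, 0.2141]
tcp_rot: [[-0.982, 0.188, -0.0], [0.188, 0.982, 0.001], [0.001, 0.001, -1.0]]
contact_force: [-4.3, 2.1, 7.9]
grip_width: 0.0001
finger_force: 3.6
```

Emit:
drive_tool(
  moves=[
    [[0, 0, 0.003, 0, 0, 0, 0], [0, 0, 0.004, 0, 0, 0, 0], [0, 0, 0.004, 0, 0, 0, 0], [0, 0, 0.004, 0, 0, 0, 0]],
  ],
)

```text
clock: 15.58
eef_pos: [0.6213, 0.0279, 0.2139]
tcp_rot: [[-0.982, 0.188, 0.002], [0.188, 0.982, 0.0], [-0.002, 0.001, -1.0]]
contact_force: [-11.0, 2.3, 26.8]
grip_width: -0.0001
finger_force: 13.5
```

Emit:
drive_tool(
  moves=[
    [[0, 0, -0.03, 0, 0, 0, 0], [0, 0, -0.045, 0, 0, 0, 0], [0.05, -0.01, -0.045, 0, 0, 0, 0], [0.1, -0.02, -0.045, 0, 0, 0, 0], [0.118, -0.028, -0.045, 0, 0, 0, 0], [0.118, -0.028, -0.03, 0, 0, 0, 0], [0.118, -0.028, 0.03, 0, 0, 0, 0], [0.118, -0.028, 0.08, 0, 0, 0, 0], [0.118, -0.028, 0.08, 0, 0, 0, 0]],
  ],
)

```text
clock: 16.7
eef_pos: [0.4979, 0.0226, 0.1248]
tcp_rot: [[-0.982, 0.188, -0.009], [0.188, 0.982, 0.001], [0.009, -0.001, -1.0]]
contact_force: [-0.2, -0.4, 1.0]
grip_width: -0.0001
finger_force: 0.0
```

```bash
python3 -c "
from h import *
shift([*st2w(-.117,-.028),.062],[*st2w(-.117,.048),.062],[*st2w(-.139,.04),.062])"
```

```text
p [0.4979 0.0226 0.1248] st [-0.1198 -0.0276] F [-0.2 -0.4  1. ] turn [-0.0008 -0.0088 -0.0001] t 16.7
[0.5006 0.0217 0.062 ] -> [-0.0034 -0.0004  0.0627]
[0.5149 0.0963 0.062 ] -> [-0.0034  0.0756  0.0627]
[0.4918 0.0926 0.062 ] -> [0.0186 0.0676 0.0629]
```

Emit:
drive_tool(
  moves=[
    [[0, 0, 0.03, 0, 0, 0, 0], [0, 0, 0.063, 0, 0, 0, 0], [0, 0.01, 0.063, 0, 0, 0, 0], [0, 0.02, 0.063, 0, 0, 0, 0], [0, 0.032, 0.063, 0, 0, 0, 0], [0, 0.044, 0.063, 0, 0, 0, 0], [0, 0.056, 0.063, 0, 0, 0, 0], [0, 0.066, 0.063, 0, 0, 0, 0], [0, 0.072, 0.063, 0, 0, 0, 0], [0, 0.0745, 0.063, 0, 0, 0, 0]],
  ],
)

```text
clock: 17.95
eef_pos: [0.5152, 0.096, 0.0659]
tcp_rot: [[-0.982, 0.187, 0.001], [0.187, 0.982, -0.0], [-0.001, 0.0, -1.0]]
contact_force: [1.3, -2.6, 1.6]
grip_width: -0.0
finger_force: 1.3
```

```bash
sed -i 's/290<c\[i\]\[0\]<350/270<c[i][0]<350/' h.py; python3 -c "
from h import *
shift();snap('top','t9');topdots('t9')"
```

```text
p [0.5152 0.096  0.0659] st [-0.1166  0.0477] F [ 1.3 -2.6  1.6] turn [0.0001 0.0006 0.0005] t 17.95
top gold [286.4 207.2] [ 6  5 19] st [-0.0033  0.0643]
```

Emit:
drive_tool(
  moves=[
    [[0.005, -0.01, 0.003, 0, 0, 0, 0], [0.013, -0.01, 0.003, 0, 0, 0, 0], [0.017, -0.01, 0.003, 0, 0, 0, 0], [0.02, -0.01, 0.003, 0, 0, 0, 0], [0.022, -0.01, 0.003, 0, 0, 0, 0], [0.0235, -0.01, 0.003, 0, 0, 0, 0], [0.0235, -0.01, 0.003, 0, 0, 0, 0]],
  ],
)

```text
clock: 18.88
eef_pos: [0.4899, 0.0902, 0.063]
tcp_rot: [[-0.982, 0.188, 0.0], [0.188, 0.982, 0.0], [-0.0, 0.0, -1.0]]
contact_force: [1.6, -1.8, 1.1]
grip_width: 0.0001
finger_force: 0.9
```

```bash
python3 -c "
from h import *
shift();snap('top','t10');topdots('t10')"
```

```text
p [0.4899 0.0902 0.063 ] st [-0.1404  0.0373] F [ 1.6 -1.8  1.1] turn [0.0001 0.     0.0002] t 18.875
top gold [286.1 208.9] [ 7  7 41] st [-0.0076  0.064 ]
top white [310.4 211.9] [ 7  5 31] st [-0.0038  0.0012]
```

Emit:
drive_tool(
  moves=[
    [[-0.01, 0, -0.02, 0, 0, 0, 0], [-0.012, -0.01, -0.08, 0, 0, 0, 0], [-0.03, -0.05, -0.111, 0, 0, 0, 0], [-0.07, -0.1, -0.111, 0, 0, 0, 0], [-0.125, -0.148, -0.111, 0, 0, 0, 0], [-0.125, -0.148, -0.111, 0, 0, 0, 0], [-0.125, -0.148, -0.111, 0, 0, 0, 0], [-0.125, -0.148, -0.111, 0, 0, 0, 0]],
  ],
)

```text
clock: 19.92
eef_pos: [0.5835, -0.077, 0.1734]
tcp_rot: [[-0.983, 0.186, -0.002], [0.186, 0.983, 0.001], [0.002, 0.001, -1.0]]
contact_force: [-1.1, 0.2, 0.5]
grip_width: 0.0001
finger_force: 0.0
```

```bash
python3 -c "
from h import *
shift([*st2w(.001,-.08),.245],[*st2w(.001,.001),.245],[*st2w(.001,.001),.212]);snap('wrist','w6');dots('w6')
K,C=cam('wrist','w4');t=ray(K,C,(511,276.4),.084);print('tip px',proj(*cam('wrist','w6'),t))
a=cv2.imread('pics/w6.png')[120:360,360:640];cv2.imwrite('pics/c6.png',cv2.resize(a,None,fx=2.5,fy=2.5,interpolation=2))"
```

```text
p [ 0.5835 -0.077   0.1734] st [-0.0171 -0.1093] F [-1.1  0.2  0.5] turn [ 0.0009 -0.0023  0.0017] t 19.925
[ 0.6068 -0.0516  0.245 ] -> [-0.0179  0.0294 -0.0716]
[0.622 0.028 0.245] -> [-0.0181  0.1104 -0.0716]
[0.622 0.028 0.212] -> [-0.0181  0.1103 -0.0386]
gold [604.6 260.8] 564 [0.6251 0.0915 0.072 ] st [-0.0078  0.064 ]
white [498.5 271. ] 518 [0.6198 0.0286 0.072 ] st [-0.0013  0.0011]
tip px [506.43446295 280.885051  ]
```

View pics/c6.png

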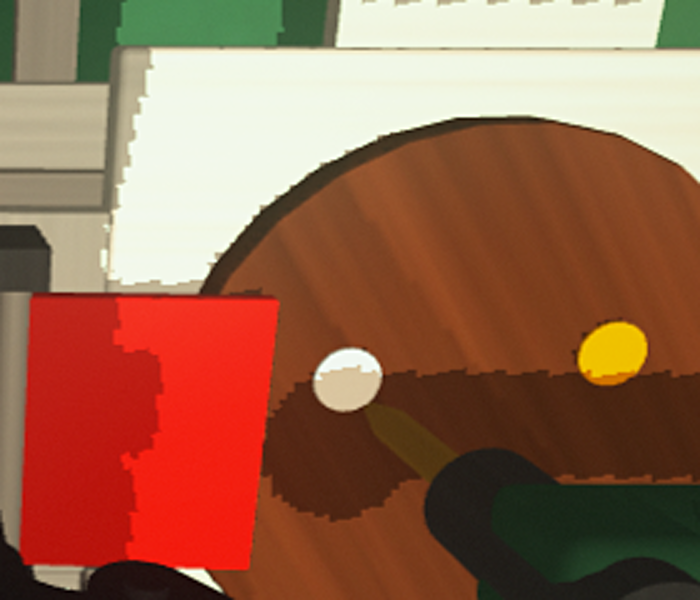

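The flap is shut, and the tip stands over the white dot to within about 1–1.5 mm (crop: tip (366,405), white (348,380)). I'll punch.

Emit:
drive_tool(
  moves=[
    [[-0.018, 0, -0.06, 0, 0, 0, 0], [-0.018, 0.03, -0.072, 0, 0, 0, 0], [-0.018, 0.085, -0.072, 0, 0, 0, 0], [-0.018, 0.11, -0.072, 0, 0, 0, 0], [-0.018, 0.11, -0.072, 0, 0, 0, 0], [-0.018, 0.11, -0.055, 0, 0, 0, 0], [-0.018, 0.11, -0.046, 0, 0, 0, 0], [-0.018, 0.11, -0.041, 0, 0, 0, 0], [-0.018, 0.11, -0.037, 0, 0, 0, 0], [-0.018, 0.11, -0.035, 0, 0, 0, 0]],
  ],
)

```text
clock: 21.22
eef_pos: [0.6226, 0.0262, 0.2138]
tcp_rot: [[-0.982, 0.188, 0.002], [0.188, 0.982, 0.001], [-0.002, 0.001, -1.0]]
contact_force: [-13.8, 2.8, 36.4]
grip_width: -0.0001
finger_force: 17.6
```

Emit:
drive_tool(
  moves=[
    [[0, 0, 0.001, 0, 0, 0, 0], [0, 0, 0.001, 0, 0, 0, 0], [0, 0, 0.001, 0, 0, 0, 0]],
  ],
)

```text
clock: 21.6
eef_pos: [0.6226, 0.0262, 0.2138]
tcp_rot: [[-0.982, 0.188, 0.003], [0.188, 0.982, 0.0], [-0.003, 0.001, -1.0]]
contact_force: [-13.4, 1.4, 32.7]
grip_width: 0.0004
finger_force: 16.0
```

Emit:
drive_tool(
  moves=[
    [[0, 0, -0.03, 0, 0, 0, 0], [0, 0, -0.08, 0, 0, 0, 0], [0.06, -0.03, -0.1, 0, 0, 0, 0], [0.12, -0.06, -0.1, 0, 0, 0, 0], [0.17, -0.08, -0.1, 0, 0, 0, 0], [0.17, -0.08, -0.1, 0, 0, 0, 0], [0.17, -0.08, -0.1, 0, 0, 0, 0]],
  ],
)

```text
clock: 22.48
eef_pos: [0.4417, -0.0212, 0.3086]
tcp_rot: [[-0.982, 0.189, 0.002], [0.189, 0.982, -0.001], [-0.002, -0.0, -1.0]]
contact_force: [-0.5, -0.8, -0.2]
grip_width: -0.0002
finger_force: 0.0
```

```bash
python3 -c "
from h import *
shift();a=snap('top','t11');topdots('t11')"
```

```text
p [ 0.4417 -0.0212  0.3086] st [-0.1668 -0.0811] F [-0.5 -0.8 -0.2] turn [-0.0001  0.0021 -0.0008] t 22.475
top gold [286.1 208.9] [ 7  7 43] st [-0.0077  0.064 ]
top white [310.4 212.2] [ 7  6 33] st [-0.0046  0.0011]
```

View pics/t11.png

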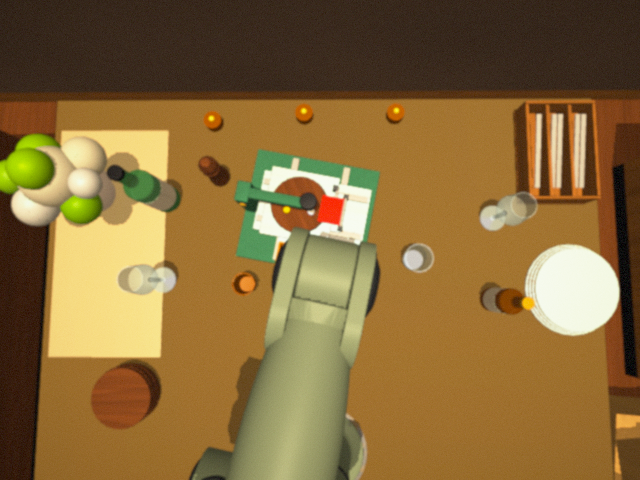

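Everything stands as before: flap shut at (331,209), board unmoved, gold at (286,209), white under the pointer at (310,212), bystanders in place, arm clear.

```bash
python3 -c "
from plant import bot
print(bot.hand_in())"
```

```text
the job is handed in; nothing more can be done
None
```

The job is handed in at about 22.5 s: the flap is shut, the gold dot then the white dot were punched (each within about 1.5 mm of centre by camera), the white dot is still under the pointer, and nothing around the stand was disturbed; the verdict was not shown.

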